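Send a phone into the curing station through its sprung flaps

ROBOT

A 7-joint arm with a two-finger parallel gripper is mounted at the origin on the work surface. World frame = base frame: x ahead of the robot, y to its left, z up, the work surface at z = 0. Lengths are in m, angles in degrees, forces in N, time in s.
With the tool pointing down it reaches from about 0.425 to 0.875 m from the base axis. Payload 4.7 kg.
Tool frame: the origin (TCP) lies midway between the tips of the shut fingers; the grasp point (between the pads) lies 19 mm behind it; z points along the fingers, x is the direction in which the jaws open and shut, and the axes are right-handed (so a half turn about z gives the same grasp; the last joint's range is limited). The gripper opens to 87 mm and grips with 3 to 60 N. Pads are 19 mm wide; open, the fingers measure 117 mm over their backs; the gripper's body (75 mm by 190 mm) begins 51 mm behind the grasp point.
Start: joints at [-75.797, 18.392, -4.016, 83.108, 1.295, 78.541, -3.26], TCP at [0.151, 0.632, 0.223] pointing down, gripper open.
Joint ranges: [-163.93, 163.93], [-17.29, 119.83], [-79.2, 71.16], [3.27, 140.29], [-89.18, 269.18], [5.43, 117.66], [-154.24, 154.24]. Speed limits (degrees/s): [147.25, 147.25, 180, 180, 180, 180, 180].

INTERFACE

Orientations are given as [roll, pitch, yaw] about the fixed x, y, z axes, in that order (R = Rz(yaw) Ry(pitch) Rx(roll)).
In Python, from cell import telemetry, optics, env gives the robot as it stands.
- The arm moves only by the tool arm_command, never from a script. Its arguments are lists of equal length, an entry for each row: "translation": the shift along the tool's x, y, z in cm, a list of three; "twist": the turn about the tool's z in degrees. In form: {"translation": [[x, y, z], ...], "twist": [twist, ...]}. A call has 1 to 10 rows; each row shifts and turns the pose as measured when the row begins, along the tool's axes as they then stand; what a row does not reach is not made up. A row lasts 1/8 s, in which the tool goes at most 62.5 mm and 10.7 degrees, less where a joint would pass 70% of its speed; a pose out of reach is approached as far as the arm can. A call is refused whole if a number of a shift passes 6.25 or a number of a turn 10.7, either way. A call with a gripper value outside its range is refused whole. "grip" is the opening in per cent of the stroke, from 0 (shut) to 100 (fully open), set as the call begins (left out, the last holds). The fingers move at their own pace and stop on an object; "force" is the grip in N (left out, the last holds). Time passes only in rows, so rows that do not move let the fingers close. It gives the time, the measured TCP pose, the force and the opening at its end, in the units of the state.
- telemetry.get_obs(): the state, without advancing time (a new reading comes with each control period).
- optics.read_camera(name): name is "scene" or "top" or "wrist"; returns a dict with "img" (480x640x3 uint8, blue, green, red), "fx", "fy", "cx", "cy" (pixels), "extrinsics" (4x4, takes a point from camera to world coordinates); the wrist camera has in their place "hand_eye" (4x4, takes a point from camera to tool coordinates, whose origin is the TCP and whose axes are the tool frame's). Camera axes: x right, y up, looking along -z (the intrinsics and any distortion apply to the point x, -y, -z); pixel columns grow to the right and rows downward; lengths in m; the calibration is good to about 2 mm. A picture is of the moment at which its call begins: read the wrist's pose just before it. There is no depth.
- env.sign_off(): hands the job in, once; it reports no verdict.
The state is a dict: "time_s": time; "qpos": joint angles; "joint_velocities": joint speeds; "effort": joint torques, N m; "tool_pos": TCP position; "tool_rot": TCP orientation; "force": force on the tool from outside, world axes, zero at the start; "wrist_torque": the same for the moment, N m; "grip_width": finger opening in m.
Only numpy, scipy, OpenCV 4.12 (cv2) and the standard library are available. Lean on these libraries where they do the work, as an engineer would, in place of code of your own. Each camera call takes 0.05 s, during which the arm holds its last target. There are 200 camera calls.

TASK

Lift the blue spacer plate off the top of the phone stack and lay it flat and squarely on the blue plate already lying on the black pad. Then lay the top phone, screen up, on the white ledge in front of the curing station's red flaps, and push it along the bed, in through the flaps, until the whole phone is inside beyond them and both flaps have swung shut behind it. Leave the rest of the stack, the plate pile and the bottle, reel and cutter where they are.

Things in the scene. Friction and masses are not known exactly. Their poses are not given: they have to be found in the camera images.
- plate_mid (a point): the spacer plate to move: rigid blue plastic, 120 x 50 x 9 mm, 70 g, on top of the stack. Point: its centre; x along its length, y across its width, z up. The stack, on an orange mat 3 mm thick, is from the bottom: white phone, blue plate, silver phone, this plate, all nearly parallel, each centred on the next within 3 mm. Plates are 6 mm narrower than phones on each long side
- phone_mid (a point): the phone to load: rigid silver slab with a black screen on top, 130 x 62 x 10 mm, about 170 g, third from the bottom of the stack, directly under the top plate. The point is its centre; x along its 130 mm length, y across its 62 mm width, z up out of the screen. Either end may go in first
- plate_low_mid (a point): the blue spacer plate under that phone, 120 x 50 x 9 mm; centre, x along its length. Stays in the stack
- phone_low_mid (a point): the white phone at the bottom of the stack, 130 x 62 x 10 mm; centre, x along its length. Stays where it is
- plate_old_mid (a point): the blue spacer plate that already lies on the pad and starts the pile, 120 x 50 x 9 mm; centre, x along its length, z up
- pad_top (a point): centre of the top of the black pad, 150 x 90 mm and 3 mm thick, fixed to the table; x along its length
- gate (a point): middle of the station's gate, on its flat white bed 40 mm above the table; fixed. x is the way to push (in through the flaps), y left when looking that way, z up. The bed is 140 mm wide and runs from x = -150 mm (open end) to x = +224 mm (end wall inside). The gate is 94 mm wide between two posts that stand 36 mm above the bed
- ledge (a point): middle of the open ledge before the flaps, on the bed, 82 mm before the gate; axes as the gate. The ledge has no rims, is 150 mm long and marked by two yellow lines. A phone laid lengthways with its centre here ends about 15 mm short of the flaps
- hood (a point): middle of the front edge of the amber hood, on the bed, 75 mm beyond the gate; axes as the gate. Behind the gate runs a lane 96 mm wide with side walls 32 mm high; it is open above between gate and hood, then roofed by the hood to the end wall 149 mm farther on (32 mm clear under the hood, whose frame tops out 39 mm above the bed)
- flap_left (a joint): angle of the left red flap (rad): 0 shut, up to 1.5 as it swings inwards (gate +x), never outwards. Upright leaf 42 mm long, 4 mm thick, 4 to 32 mm above the bed, on a vertical hinge at gate y = +46 mm. A light spring shuts it: about 0.3 N at its tip when shut, 1.3 N wide open. A phone holds it open until its rear end is about 40 mm beyond the gate
- flap_right (a joint): the same for the right flap, on the right post (gate y = -46 mm), also growing from 0 as it opens inwards
- bottle_mid (a point): white flux bottle with yellow cap, 42 mm across and 85 mm tall; centre. Bystander
- reel_mid (a point): green solder reel lying flat, 60 mm across and 22 mm high; centre. Bystander
- cutter_mid (a point): red craft knife, blade in, lying flat, about 150 x 18 x 12 mm; centre of its handle, x along it. Bystander
There are look-alikes about, which are no part of the job. Leave any pink look-alike of the part that bears phone_mid alone.

How it is judged (in metres and radians):
On the way, in this order (a step that is already met when the one before it is completed fails the run):
1. the top spacer plate lies flat on the plate of the pile, within 20 mm and about 17 degrees of squarely (horizontal distance between plate_mid and plate_old_mid below 0.02 m and z of plate_mid in the frame of plate_old_mid between 0.006 and 0.012 m and angle between plate_mid's own z axis and vertical below 0.1 rad and angle between the x axis of plate_mid and the x axis of plate_old_mid, either way round below 0.3 rad), for 0.2 s.
2. the silver phone lies flat, screen up, on the ledge outside the flaps (z of phone_mid in the frame of gate between 0.002 and 0.009 m and angle between phone_mid's own z axis and vertical below 0.1 rad and x of phone_mid in the frame of gate between -0.16 and -0.055 m and y of phone_mid in the frame of gate between -0.05 and 0.05 m and value of joint each of flap_left, flap_right below 0.1 rad), for 0.2 s.
3. the phone, flat on the bed, is part-way through the gate and holds both flaps open (z of phone_mid in the frame of gate between 0.002 and 0.009 m and angle between phone_mid's own z axis and vertical below 0.1 rad and x of phone_mid in the frame of gate between -0.05 and 0.06 m and value of joint each of flap_left, flap_right above 0.5 rad), for 0.1 s.
At the end, for the whole second after the job is handed in: The silver phone lies flat, screen up, on the station's bed wholly beyond the flaps (its centre more than 100 mm past the gate), both flaps are shut (within 0.08 rad), and the moved spacer plate lies flat on the pile's plate, within 20 mm and 0.3 rad of it (all of step 1 and z of phone_mid in the frame of gate between 0.002 and 0.009 m and angle between phone_mid's own z axis and vertical below 0.1 rad and x of phone_mid in the frame of gate above 0.1 m and y of phone_mid in the frame of gate between -0.05 and 0.05 m and value of joint each of flap_left, flap_right below 0.08 rad); the robot touches nothing.
It fails at once if the lower plate or the bottom phone of the stack is shifted more than 20 mm (distance of any of plate_low_mid, phone_low_mid from where it was at the start of the episode above 0.02 m).
It fails at once if the plate already on the pad is shifted more than 20 mm (distance of plate_old_mid from where it was at the start of the episode above 0.02 m).
It fails at once if bottle, reel or cutter is shifted more than 20 mm (distance of any of bottle_mid, reel_mid, cutter_mid from where it was at the start of the episode above 0.02 m).
It also fails if it takes over 64 s, if anything falls off the work surface, if the arm or the gripper's body presses on something with over 40 N, if the wrist force passes 120 N, or if a joint passes its speed limit or range.

## Working session

There is one attempt and no reset: what is moved stays moved. The work goes in short steps, Python scripts to look and compute and a tool call to move; the robot and the scene stay as the last step left them, time stands still between calls to the robot, and variables do not carry over. Pictures are saved under pics/ and viewed, about 8 in all and at most 12, crops included, and the job is handed in when it is done.

Besides the shell and the picture viewer there is one more tool, called as name(argument=value, ...) on one line, values as JSON. arm_command: Moves the arm, as the interface text tells. Its arguments: {"type":"object","properties":{"translation":{"type":"array","items":{"type":"array","items":{"type":"number"}}},"twist":{"type":"array","items":{"type":"number"}},"grip":{"type":"number"},"force":{"type":"number"}},"required":["translation","twist"]}

```bash
ls; mkdir -p pics; python3 - <<'E'
from cell import telemetry, optics, env
import cv2,numpy as np
o=telemetry.get_obs();print(o)
for n in("scene","top"):
    c=optics.read_camera(n);cv2.imwrite(f"pics/{n}0.png",c["img"]);print(n,{k:v for k,v in c.items() if k!="img"})
E
```

```text
pics
{'time_s': 0.0, 'qpos': array([-75.79807583,  18.43652626,  -4.01697828,  83.17606298,
         1.29549636,  78.5406486 ,  -3.2592989 ]), 'joint_velocities': array([ 0.06075851,  0.06141457, -0.0985777 ,  0.18630421,  0.06439658,
       -0.06542908,  0.02287141]), 'effort': array([-7.84378663e-04, -4.91291428e+01, -4.04379778e-01, -3.12533998e+01,
       -6.38109958e-02,  4.36471333e-02,  1.89954458e-04]), 'tool_pos': array([0.15047796, 0.63176406, 0.22148026]), 'tool_rot': array([1.79994121e+02, 1.07958816e-01, 7.66100186e+01]), 'force': array([-0.0205069 ,  1.05052327,  0.09161127]), 'wrist_torque': array([ 2.02218478e-02,  2.18622836e-03, -1.33863175e-05]), 'grip_width': 0.08702713978323001}
scene {'fx': 612.9112469184238, 'fy': 612.9112469184238, 'cx': 320.8427406111362, 'cy': 239.25401286261808, 'extrinsics': array([[-0.71387293, -0.43391068,  0.54964257,  1.27177868],
       [ 0.70013436, -0.42650274,  0.5726319 ,  0.84461456],
       [-0.01404704,  0.79361007,  0.60826453,  0.89752617],
       [ 0.        ,  0.        ,  0.        ,  1.        ]])}
top {'fx': 481.5901790587428, 'fy': 481.5901790587428, 'cx': 319.86218345867456, 'cy': 242.223874302677, 'extrinsics': array([[-0.02381215,  0.99709019, -0.07241643,  0.47442371],
       [-0.99969826, -0.02418616, -0.00429202,  0.06935133],
       [-0.006031  ,  0.07229238,  0.99736525,  0.93894253],
       [ 0.        ,  0.        ,  0.        ,  1.        ]])}
```

View pics/top0.png

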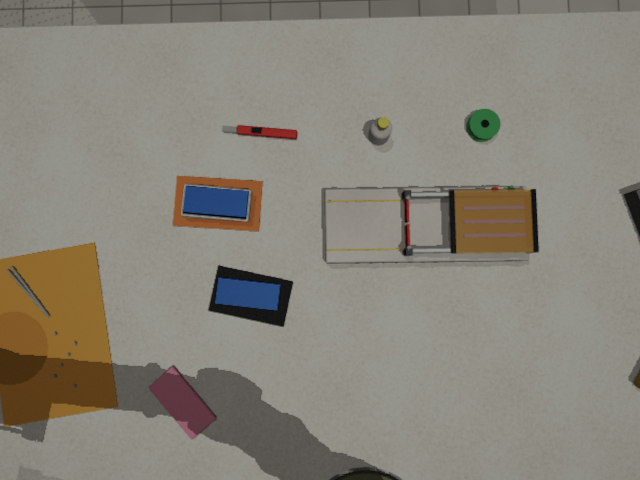

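View pics/scene0.png

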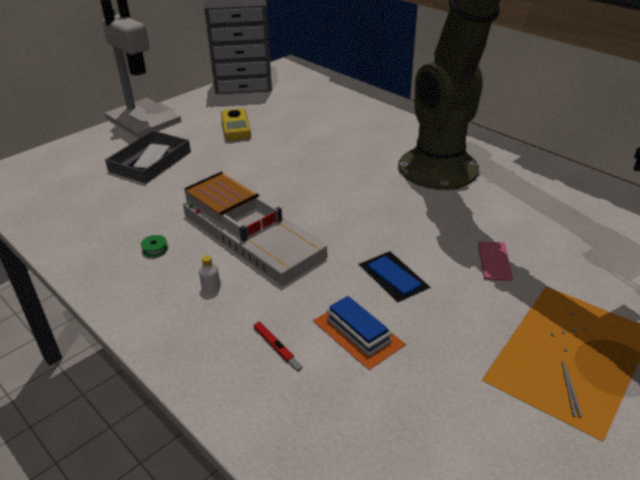

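Top view: stack at (217,203) on the orange mat, pad with old plate at (249,294), station ledge at ~(365,225) and red flaps at (408,222) pushing to image right, cutter, bottle and reel above. Pink look-alike at (183,402). The scene view agrees.

```bash
cat > h.py <<'E'
import cv2,numpy as np
from scipy.spatial.transform import Rotation as R
from cell import telemetry, optics, env
def cast(c,uv,z,T=None):
    T=c["extrinsics"] if T is None else T
    uv=np.atleast_2d(uv).astype(float)
    d=np.c_[(uv[:,0]-c["cx"])/c["fx"],-(uv[:,1]-c["cy"])/c["fy"],-np.ones(len(uv))]@T[:3,:3].T
    return T[:3,3]+d*((z-T[2,3])/d[:,2])[:,None]
def mask(img,kind):
    h=cv2.cvtColor(img,cv2.COLOR_BGR2HSV);H,S,V=cv2.split(h)
    m={"blue":(H>100)&(H<130)&(S>130)&(V>40),"red":((H<6)|(H>174))&(S>150)&(V>60),"yellow":(H>20)&(H<32)&(S>80)&(V>120),
       "orange":(H>5)&(H<16)&(S>150)&(V>100),"black":(V<35),"white":(S<40)&(V>150)}[kind]
    return m.astype(np.uint8)*255
def blobs(img,kind,amin=30):
    cs,_=cv2.findContours(mask(img,kind),cv2.RETR_EXTERNAL,cv2.CHAIN_APPROX_NONE)
    return sorted([c for c in cs if cv2.contourArea(c)>amin],key=cv2.contourArea)[::-1]
def rect(c,cnt,z,T=None):
    "min-area rect in world mm: centre, sides, yaw of long side"
    p=cast(c,cnt.reshape(-1,2),z,T)[:,:2]*1000
    (cx,cy),(w,h),a=cv2.minAreaRect(p.astype(np.float32))
    if w<h:w,h,a=h,w,a+90
    return np.round([cx,cy,w,h,(a+90)%180-90],1)
def wrist(name=None):
    o=telemetry.get_obs();c=optics.read_camera("wrist")
    P=np.eye(4);P[:3,:3]=R.from_euler("xyz",o["tool_rot"],degrees=True).as_matrix();P[:3,3]=o["tool_pos"]
    if name:cv2.imwrite(f"pics/{name}.png",c["img"])
    return o,c,P@c["hand_eye"]
E
python3 - <<'E'
from h import *
c=optics.read_camera("top");i=c["img"]
for k,zs in(("blue",(.041,.012)),("red",(.072,.012)),("yellow",(.04,.085)),("orange",(.003,.079))):
    for b in blobs(i,k,15)[:5]:
        x,y,w,h=cv2.boundingRect(b);print(k,(x,y,w,h),[rect(c,b,z) for z in zs])
for n,p in(("ledge left end corners",[(325,188),(327,263)]),("bed right",[(528,188),(528,262)])):print(n,cast(c,p,.04).round(4))
print(wrist("w0")[1]["hand_eye"])
E
```

```text
blue (215, 277, 66, 34) [array([447.6, 210. , 117.7,  49.9,  82.3]), array([446.8, 214.5, 121.5,  51.5,  82.3])]
blue (183, 186, 66, 31) [array([621.7, 267.8, 119. ,  50.2,  83.4]), array([626.4, 274.2, 122.8,  51.8,  83.4])]
red (237, 126, 60, 13) [array([743.2, 166.2, 109.8,  16.2,  83.7]), array([761.8, 172.9, 117.4,  17.3,  83.7])]
red (406, 200, 3, 22) [array([591.2, -86.1,  38.3,   3.6,  -2.1]), array([599.3, -96.9,  41. ,   3.9,  -2.1])]
red (407, 224, 3, 21) [array([548.4, -86.3,  36.3,   3.6,  -2.1]), array([553.5, -97.1,  38.8,   3.9,  -2.1])]
yellow (378, 117, 11, 11) [array([766.3, -52.5,  19.2,  19. , -46.1]), array([751.7, -46.4,  18.3,  18. , -46.1])]
yellow (326, 200, 74, 2) [array([616.5,  -8.9, 137.4,   1.9,  88.6]), array([609.4,  -5. , 130.5,   1.8,  88.6])]
yellow (327, 248, 72, 3) [array([524.6,  -6.1, 132.7,   2.9,  89.4]), array([522.1,  -2.3, 126. ,   2.8,  89.4])]
orange (173, 176, 89, 55) [array([625. , 272.2, 167.8,  97.9,  84.8]), array([612.8, 255.8, 154.2,  90. ,  84.8])]
ledge left end corners [[0.642  0.0611 0.04  ]
 [0.5005 0.0608 0.04  ]]
bed right [[ 0.6325 -0.3208  0.04  ]
 [ 0.4934 -0.3132  0.04  ]]
[[ 9.99999584e-01  3.83355999e-04 -8.27388370e-04 -6.59517527e-05]
 [ 1.40678033e-04 -9.61332532e-01 -2.75390164e-01 -7.59568683e-02]
 [-9.00967828e-04  2.75389933e-01 -9.61332187e-01 -1.62415279e-01]
 [ 0.00000000e+00  0.00000000e+00  0.00000000e+00  1.00000000e+00]]
```

```bash
cat >> h.py <<'E'
def plan(x,y,z,yaw,step=50,tw=9.):
    "rows (cm, deg) from the measured pose to a target in mm / deg, tool down"
    o=telemetry.get_obs();p=o["tool_pos"]*1000;ya=o["tool_rot"][2]
    d=np.array([x,y,z])-p;t=(ya-yaw+180)%360-180
    n=max(int(np.ceil(np.linalg.norm(d)/step)),int(np.ceil(abs(t)/tw)),1);rows=[]
    for i in range(n):
        a=np.radians(ya-t*i/n);c,s=np.cos(a),np.sin(a);e=d/n/10
        rows.append([round(c*e[0]+s*e[1],2),round(s*e[0]-c*e[1],2),round(-e[2],2)])
    print("t",round(o["time_s"],2),"pose",p.round(1),o["tool_rot"].round(1),"grip",round(o["grip_width"]*1000,1),"n",n,"\n",rows,[round(t/n,1)]*n)
E
python3 -c "
from h import *
plan(622,268,160,-6.6)"
```

```text
t 0.2 pose [150.5 632.  221.9] [1.80e+02 1.00e-01 7.66e+01] grip 87.3 n 12 
 [[np.float64(-2.04), np.float64(4.52), np.float64(0.52)], [np.float64(-1.48), np.float64(4.74), np.float64(0.52)], [np.float64(-0.9), np.float64(4.88), np.float64(0.52)], [np.float64(-0.3), np.float64(4.95), np.float64(0.52)], [np.float64(0.3), np.float64(4.95), np.float64(0.52)], [np.float64(0.9), np.float64(4.88), np.float64(0.52)], [np.float64(1.48), np.float64(4.74), np.float64(0.52)], [np.float64(2.04), np.float64(4.52), np.float64(0.52)], [np.float64(2.57), np.float64(4.25), np.float64(0.52)], [np.float64(3.06), np.float64(3.9), np.float64(0.52)], [np.float64(3.51), np.float64(3.51), np.float64(0.52)], [np.float64(3.91), np.float64(3.06), np.float64(0.52)]] [np.float64(6.9), np.float64(6.9), np.float64(6.9), np.float64(6.9), np.float64(6.9), np.float64(6.9), np.float64(6.9), np.float64(6.9), np.float64(6.9), np.float64(6.9), np.float64(6.9), np.float64(6.9)]
```

arm_command(translation=[[-2.0, 4.5, 0.5], [-1.5, 4.7, 0.5], [-0.9, 4.9, 0.5], [-0.3, 5, 0.5], [0.3, 5, 0.5], [0.9, 4.9, 0.5], [1.5, 4.7, 0.5], [2.0, 4.5, 0.5], [2.6, 4.2, 0.5], [3.1, 3.9, 0.5]], twist=[6.9, 6.9, 6.9, 6.9, 6.9, 6.9, 6.9, 6.9, 6.9, 6.9], grip=100)

```text
time_s: 1.45
tool_pos: [0.5461, 0.3199, 0.1679]
tool_rot: [-179.9, 0.2, 6.0]
force: [0.4, 1.0, 0.1]
grip_width: 0.0872
```

```bash
sed -i 's/print("t",round/print(*[str(r) for r in [[float(q) for q in w] for w in rows]],round(float(t\/n),1));print("t",round/; s/"n",n,.*$/"F",o["force"].round(1),"n",n)/' h.py; python3 -c "
from h import *
plan(622,268,160,-6.6)"
```

```text
[3.5, 2.98, 0.39] [3.81, 2.58, 0.39] 6.3
t 1.45 pose [546.1 319.9 167.9] [-179.9    0.2    6. ] grip 87.2 F [0.4 1.  0.1] n 2
```

arm_command(translation=[[3.5, 3.0, 0.4], [3.8, 2.6, 0.4], [0, 0, 0]], twist=[6.3, 6.3, 0])

```text
time_s: 1.82
tool_pos: [0.6268, 0.2596, 0.1581]
tool_rot: [179.8, 0.1, -7.5]
force: [0.1, 0.8, -0.3]
grip_width: 0.0871
```

```bash
python3 -c "
from h import *
o,c,T=wrist('w1')
for b in blobs(c['img'],'blue',300)[:3]: print(cv2.boundingRect(b),rect(c,b,.041,T))
plan(622,268,60,-6.6)"
```

```text
(284, 148, 65, 141) [623.1 270.1 119.1  50.7  83.6]
(111, 231, 67, 85) [468.7 243.3  78.3  49.1  82.2]
[-0.19, -0.26, 4.91] [-0.19, -0.26, 4.91] -0.3
t 1.88 pose [625.1 262.4 158.1] [179.9   0.2  -7.2] grip 86.8 F [-0.9 -0.9 -0.1] n 2
```

View pics/w1.png

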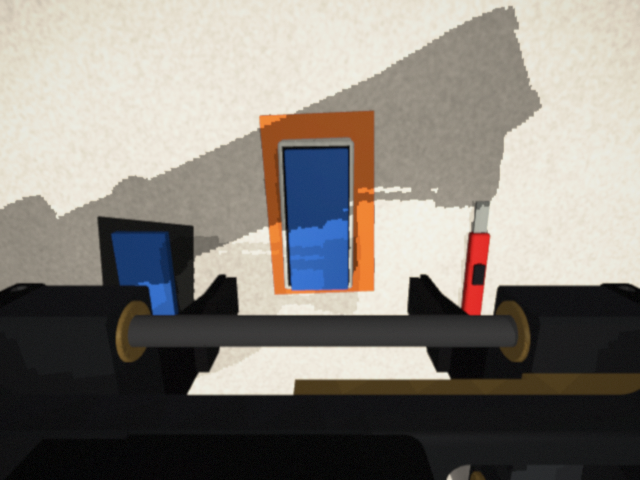

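Wrist view: plate at (284–349, 148–289), square to the jaws, cutter and pad well clear. Two measures agree within 2 mm. Descending.

arm_command(translation=[[-0.3, -0.3, 3.5], [-0.1, -0.3, 3.5], [0, 0, 2.0], [0, 0, 0]], twist=[-0.5, 0, 0, 0])

```text
time_s: 2.38
tool_pos: [0.6182, 0.2754, 0.0669]
tool_rot: [-179.8, 0.3, -6.2]
force: [0.8, 0.2, 0.1]
grip_width: 0.087
```

```bash
python3 -c "
from h import *
plan(622.5,269,35,-6.6,12)"
```

```text
[0.17, 0.2, 1.06] [0.17, 0.2, 1.06] [0.17, 0.2, 1.06] 0.1
t 2.38 pose [618.2 275.4  66.9] [-179.8    0.3   -6.2] grip 87.0 F [0.8 0.2 0.1] n 3
```

arm_command(translation=[[0.2, 0.2, 1.1], [0.2, 0.2, 1.1], [0, 0.2, 0.8], [0, 0, 0]], twist=[0, 0, 0, 0])

```text
time_s: 2.88
tool_pos: [0.6234, 0.2696, 0.0381]
tool_rot: [-179.7, 0.1, -6.2]
force: [0.4, 0.3, -0.2]
grip_width: 0.0873
```

```bash
python3 -c "
from h import *
plan(622.5,269,35,-6.6,12)"
```

```text
[-0.09, 0.07, 0.31] 0.4
t 2.88 pose [623.4 269.6  38.1] [-1.797e+02  1.000e-01 -6.200e+00] grip 87.3 F [ 0.4  0.3 -0.2] n 1
```

arm_command(translation=[[0, 0, 0.3], [0, 0, 0.0]], twist=[0.4, 0])

```text
time_s: 3.12
tool_pos: [0.6239, 0.2696, 0.0355]
tool_rot: [-179.6, 0.1, -6.6]
force: [-0.0, 0.7, 0.2]
grip_width: 0.0873
```

arm_command(translation=[[0, 0, 0], [0, 0, 0], [0, 0, 0], [0, 0, 0], [0, 0, 0], [0, 0, 0]], twist=[0, 0, 0, 0, 0, 0], grip=40, force=15)

```text
time_s: 3.88
tool_pos: [0.6243, 0.2701, 0.0363]
tool_rot: [-179.6, -0.0, -6.6]
force: [-0.5, 0.4, 0.5]
grip_width: 0.0493
```

Stopped at 49 mm: gripping the plate. Lift slowly.

arm_command(translation=[[0, 0, -0.5], [0, 0, -1.5], [0, 0, -4], [0, 0, -4], [0, 0, 0]], twist=[0, 0, 0, 0, 0], force=20)

```text
time_s: 4.5
tool_pos: [0.6245, 0.2692, 0.1422]
tool_rot: [-179.6, -0.1, -6.6]
force: [0.0, -0.0, -1.1]
grip_width: 0.0496
```

```bash
python3 -c "
from h import *
plan(447.5,214,120,-7.7)
wrist('w2')
c=optics.read_camera('top')
for b in blobs(c['img'],'blue',300)[:3]: print(cv2.boundingRect(b),rect(c,b,.012),rect(c,b,.12))
"
```

```text
[-4.24, 1.88, 0.56] [-4.23, 1.9, 0.56] [-4.22, 1.92, 0.56] [-4.21, 1.94, 0.56] 0.3
t 4.5 pose [624.5 269.2 142.2] [-1.796e+02 -1.000e-01 -6.600e+00] grip 49.6 F [ 0.  -0.  -1.1] n 4
(215, 277, 66, 34) [446.8 214.5 121.6  51.5  82.1] [450.  197.6 107.4  45.5  82.1]
(209, 178, 31, 32) [640.6 257.6  58.8  57.1  -6.3] [621.3 235.7  52.   50.5  -6.3]
```

View pics/w2.png

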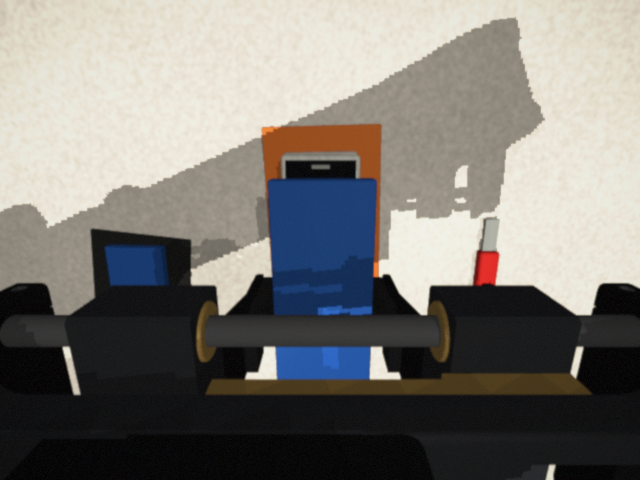

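Plate held level at (268–376, 180–380); the silver phone stayed below. Carry to the pad.

arm_command(translation=[[-4.2, 1.9, 0.8], [-4.2, 1.9, 1], [-4.2, 1.9, 1], [-4.2, 1.9, 1], [0, 0, 0], [0, 0, 0]], twist=[0.3, 0.3, 0.3, 0.3, 0, 0])

```text
time_s: 5.35
tool_pos: [0.4345, 0.2092, 0.0907]
tool_rot: [179.6, 0.9, -7.8]
force: [0.3, 1.2, -0.5]
grip_width: 0.0495
```

```bash
python3 -c "
from h import *
plan(448,215,30,-7.9,20)"
```

```text
[0.32, -0.19, 1.52] [0.32, -0.19, 1.52] [0.31, -0.19, 1.52] [0.31, -0.19, 1.52] 0.0
t 5.35 pose [434.5 209.2  90.7] [179.6   0.9  -7.8] grip 49.5 F [ 0.3  1.2 -0.5] n 4
```

arm_command(translation=[[0.3, -0.2, 1.5], [0.3, -0.2, 1.5], [0.3, -0.2, 1.5], [0.3, -0.2, 1.5], [0, 0, 0], [0, 0, 0]], twist=[0, 0, 0, 0, 0, 0])

```text
time_s: 6.1
tool_pos: [0.4496, 0.2153, 0.0246]
tool_rot: [179.4, 0.9, -7.8]
force: [0.1, -0.3, -0.4]
grip_width: 0.0498
```

```bash
python3 -c "
from h import *
plan(448,215,17,-7.9,6)"
```

```text
[-0.08, 0.03, 0.38] [-0.08, 0.03, 0.38] 0.0
t 6.1 pose [449.6 215.3  24.6] [179.4   0.9  -7.8] grip 49.8 F [ 0.1 -0.3 -0.4] n 2
```

arm_command(translation=[[-0.1, 0, 0.3], [0, 0, 0.3], [0, 0, 0.2], [0, 0, 0]], twist=[0, 0, 0, 0])

```text
time_s: 6.6
tool_pos: [0.449, 0.2161, 0.0175]
tool_rot: [179.5, 0.8, -7.8]
force: [0.4, -0.6, -0.8]
grip_width: 0.0493
```

arm_command(translation=[[0, 0, 0.1], [0, 0, 0.1], [0, 0, 0]], twist=[0, 0, 0])

```text
time_s: 6.98
tool_pos: [0.4495, 0.2162, 0.0167]
tool_rot: [179.6, 0.8, -7.8]
force: [-0.7, 0.1, 0.3]
grip_width: 0.0495
```

arm_command(translation=[[0, 0, 0.15], [0, 0, 0.1]], twist=[0, 0])

```text
time_s: 7.22
tool_pos: [0.4496, 0.2164, 0.016]
tool_rot: [179.6, 0.8, -7.8]
force: [-4.4, -2.7, 10.5]
grip_width: 0.0497
```

arm_command(translation=[[0, 0, 0], [0, 0, 0], [0, 0, 0], [0, 0, 0], [0, 0, -2], [0, 0, -5], [0, 0, -5], [0, 0, 0]], twist=[0, 0, 0, 0, 0, 0, 0, 0], grip=90)

```text
time_s: 8.22
tool_pos: [0.4509, 0.2167, 0.1378]
tool_rot: [179.5, 0.9, -7.8]
force: [-0.4, 0.2, -0.5]
grip_width: 0.0784
```

```bash
python3 -c "
from h import *
plan(622.5,269,110,-6.6)
o,c,T=wrist('w3')
for b in blobs(c['img'],'blue',300)[:3]: print(cv2.boundingRect(b),rect(c,b,.021,T),rect(c,b,.012,T))
"
```

```text
[4.07, -1.88, 0.7] [4.08, -1.86, 0.7] [4.09, -1.84, 0.7] [4.1, -1.81, 0.7] -0.3
t 8.22 pose [450.9 216.7 137.8] [179.5   0.9  -7.8] grip 78.4 F [-0.4  0.2 -0.5] n 4
(290, 161, 66, 140) [448.6 215.6 120.6  52.3  82.2] [448.1 213.1 124.5  54.   82.2]
```

View pics/w3.png

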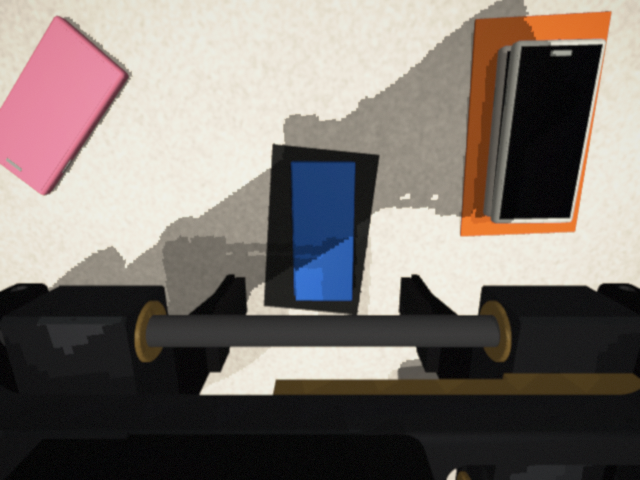

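Plate lies on the old plate, edges coincident at (290–356, 161–301). Phone remains on the stack at (500–606, 40–222). Moving above it.

arm_command(translation=[[3, -1.4, 0.2], [4.1, -1.9, 0.2], [4.1, -1.8, 0.2], [3, -1.4, 0.2], [1, -0.5, 0], [0, 0, 0], [0, 0, 0]], twist=[-0.3, -0.3, -0.3, -0.3, 0, 0, 0], grip=100)

```text
time_s: 9.15
tool_pos: [0.6049, 0.2645, 0.1106]
tool_rot: [178.8, 2.1, -6.5]
force: [-0.4, -0.1, 0.3]
grip_width: 0.0867
```

```bash
python3 -c "
from h import *
o,c,T=wrist('w4')
i=c['img'].copy(); m=mask(i,'black'); m[275:]=0
for b in [b for b in cv2.findContours(m,0,1)[0] if cv2.contourArea(b)>1500]: print(cv2.boundingRect(b),rect(c,b,.032,T))
plan(622.5,269,60,-6.6)
"
```

```text
(98, 225, 107, 50) [473.1 270.1  78.9  40.  -13.1]
(313, 150, 81, 125) [624.4 285.2  90.   53.6  83.6]
[0.86, -0.32, 2.54] [0.85, -0.32, 2.54] 0.0
t 9.2 pose [604.8 264.6 110.8] [178.8   2.1  -6.5] grip 87.2 F [ 0.   0.3 -0.4] n 2
```

View pics/w4.png

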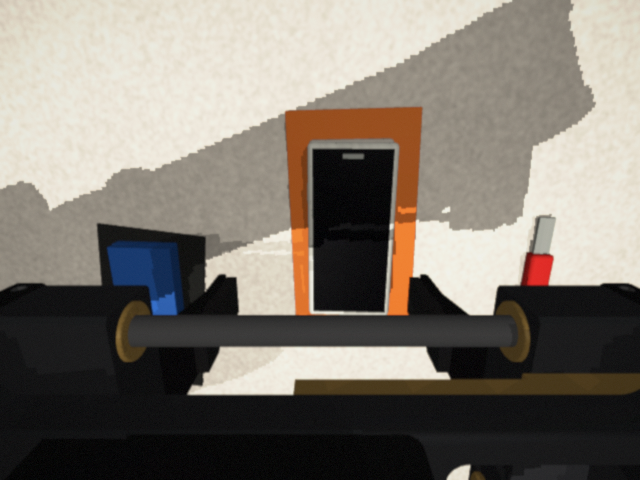

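```bash
python3 -c "
from h import *
o,c,T=wrist()
print(cast(c,[(309,143),(398,142),(390,314),(311,312)],.032,T).round(4)*1000)
print(rect(c,np.array([(309,143),(398,142),(390,314),(311,312)]),.032,T),o['tool_rot'])
"
```

```text
[[600.8 337.8  32. ]
 [659.5 331.7  32. ]
 [647.  204.6  32. ]
 [586.4 212.   32. ]]
[623.2 271.3 127.7  61.   84.1] [178.78021121   2.05209307  -6.52913182]
```

arm_command(translation=[[0.6, -0.2, 1.2], [0.6, -0.2, 1.2], [0.6, -0.2, 1.2], [0.1, 0, 1.2], [0, 0, 0.6], [0, 0, 0]], twist=[0, 0, 0, 0, 0, 0])

```text
time_s: 10.0
tool_pos: [0.6225, 0.2678, 0.0523]
tool_rot: [178.8, 2.1, -6.5]
force: [-0.8, -0.3, 0.9]
grip_width: 0.0867
```

```bash
python3 -c "
from h import *
plan(623,270,26,-6.2,10)
"
```

```text
[0.01, -0.08, 0.88] [0.01, -0.08, 0.88] [0.01, -0.08, 0.88] -0.1
t 10.0 pose [622.5 267.8  52.3] [178.8   2.1  -6.5] grip 86.7 F [-0.8 -0.3  0.9] n 3
```

arm_command(translation=[[0.1, -0.1, 0.9], [0, -0.1, 0.9], [0, 0, 0.8], [0, 0, 0], [0, 0, 0]], twist=[0, 0, 0, 0, 0])

```text
time_s: 10.62
tool_pos: [0.623, 0.2697, 0.0252]
tool_rot: [178.9, 2.0, -6.5]
force: [0.4, 0.2, -0.9]
grip_width: 0.087
```

arm_command(translation=[[0, 0, 0], [0, 0, 0], [0, 0, 0], [0, 0, 0], [0, 0, 0]], twist=[0, 0, 0, 0, 0], grip=55, force=20)

```text
time_s: 11.25
tool_pos: [0.6235, 0.2699, 0.026]
tool_rot: [178.9, 2.0, -6.5]
force: [0.1, 0.7, -0.5]
grip_width: 0.0615
```

arm_command(translation=[[0, 0, -0.4], [0, 0, -1], [0, 0, -2.5], [0, 0, -3], [0, 0, -3], [0, 0, -1], [0, 0, 0]], twist=[0, 0, 0, 0, 0, 0, 0], force=25)

```text
time_s: 12.12
tool_pos: [0.6267, 0.271, 0.1387]
tool_rot: [178.8, 2.1, -6.5]
force: [-1.3, -0.3, -2.0]
grip_width: 0.0619
```

```bash
python3 -c "
from h import *
wrist('w5')
plan(571,-10,110,-1.5,30)
c=optics.read_camera('top')
for b in blobs(c['img'],'blue',100)[:4]: print(cv2.boundingRect(b),rect(c,b,.021),rect(c,b,.022))
"
```

```text
[-0.23, 2.85, 0.28] [-0.26, 2.85, 0.28] [-0.28, 2.85, 0.28] [-0.31, 2.85, 0.28] [-0.33, 2.84, 0.28] [-0.36, 2.84, 0.28] [-0.38, 2.84, 0.28] [-0.41, 2.83, 0.28] [-0.43, 2.83, 0.28] [-0.46, 2.83, 0.28] -0.5
t 12.18 pose [626.5 270.9 138.2] [178.8   2.1  -6.5] grip 61.8 F [ 0.9  0.6 -1.9] n 10
(214, 276, 67, 35) [448.  214.1 122.4  52.7  82.3] [448.  213.9 122.3  52.6  82.3]
(209, 192, 40, 26) [620.2 247.5  72.3  49.6  84.5] [620.1 247.3  72.2  49.5  84.5]
```

View pics/w5.png

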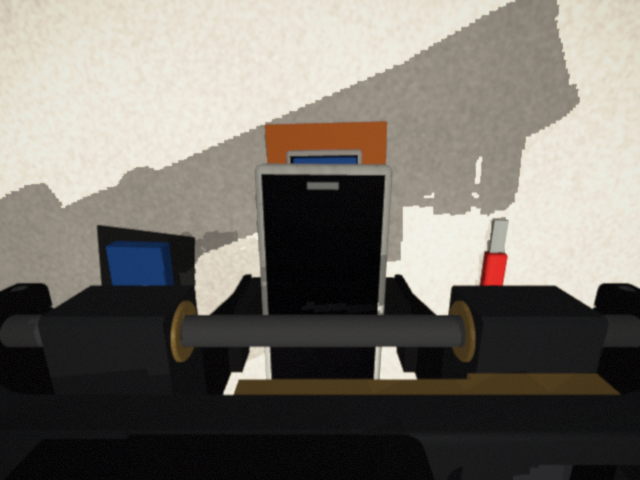

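arm_command(translation=[[-0.2, 2, 0.2], [-0.3, 2.85, 0.3], [-0.3, 2.85, 0.3], [-0.3, 2.85, 0.3], [-0.3, 2.8, 0.3], [-0.35, 2.8, 0.3], [-0.4, 2.8, 0.3], [-0.4, 2.8, 0.3], [-0.4, 2, 0.3], [-0.4, 1.5, 0.2]], twist=[-0.5, -0.5, -0.5, -0.5, -0.5, -0.5, -0.5, -0.5, -0.5, -0.5])

```text
time_s: 13.48
tool_pos: [0.5578, -0.0032, 0.1045]
tool_rot: [178.3, 3.5, -1.7]
force: [0.2, 0.1, -2.7]
grip_width: 0.0615
```

```bash
python3 -c "
from h import *
plan(571,0,60,-1.5,20)
"
```

```text
[0.44, -0.12, 1.48] [0.44, -0.12, 1.48] [0.44, -0.12, 1.48] -0.1
t 13.47 pose [557.8  -3.2 104.5] [178.3   3.5  -1.7] grip 61.5 F [ 0.2  0.1 -2.7] n 3
```

arm_command(translation=[[0.4, 0, 1], [0.5, 0, 1], [0.5, -0.1, 1], [0.3, -0.1, 1], [0, 0, 0.5], [0, 0, 0]], twist=[0, 0, 0, 0, 0, 0])

```text
time_s: 14.22
tool_pos: [0.5718, -0.0014, 0.053]
tool_rot: [178.3, 3.7, -1.6]
force: [-1.5, -0.3, -1.4]
grip_width: 0.0616
```

```bash
python3 -c "
from h import *
plan(571,0,44,-1.5,20)
o,c,T=wrist('w6')
"
```

```text
[-0.08, -0.14, 0.9] -0.1
t 14.22 pose [571.8  -1.4  53. ] [178.3   3.7  -1.6] grip 61.6 F [-1.5 -0.3 -1.4] n 1
```

View pics/w6.png

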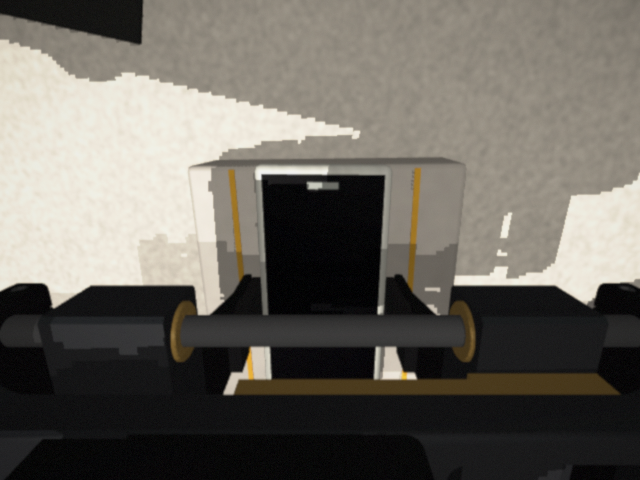

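Phone centred and parallel between the yellow lines, end near the open edge. Lower it.

arm_command(translation=[[0, 0, 0.3], [0, 0, 0.3], [0, 0, 0.15], [0, 0, 0]], twist=[0, 0, 0, 0])

```text
time_s: 14.78
tool_pos: [0.572, -0.0016, 0.0464]
tool_rot: [178.3, 3.5, -1.6]
force: [-0.4, -0.2, -2.3]
grip_width: 0.0615
```

arm_command(translation=[[0, 0, 0.15], [0, 0, 0.1], [0, 0, 0]], twist=[0, 0, 0])

```text
time_s: 15.15
tool_pos: [0.5723, -0.0017, 0.0449]
tool_rot: [178.4, 3.5, -1.6]
force: [0.6, -0.7, 0.2]
grip_width: 0.0615
```

arm_command(translation=[[0, 0, 0.05], [0, 0, 0], [0, 0, 0], [0, 0, 0], [0, 0, 0]], twist=[0, 0, 0, 0, 0], grip=95)

```text
time_s: 15.78
tool_pos: [0.5729, -0.0016, 0.0445]
tool_rot: [178.4, 3.4, -1.6]
force: [-0.5, -0.4, -0.4]
grip_width: 0.0824
```

arm_command(translation=[[0, 0, -1.5], [0, 0, -3], [0, 0, -3], [0, 0, -1], [0, 0, 0]], twist=[0, 0, 0, 0, 0])

```text
time_s: 16.4
tool_pos: [0.5787, 0.0006, 0.1345]
tool_rot: [178.4, 3.3, -1.6]
force: [0.3, 0.1, -0.8]
grip_width: 0.083
```

```bash
python3 -c "
from h import *
plan(572,85,110,-1.5,20)
o,c,T=wrist('w7')
"
```

```text
[-0.18, -1.68, 0.49] [-0.18, -1.68, 0.49] [-0.18, -1.68, 0.49] [-0.18, -1.68, 0.49] [-0.18, -1.68, 0.49] -0.0
t 16.4 pose [578.7   0.6 134.5] [178.4   3.3  -1.6] grip 83.0 F [ 0.3  0.1 -0.8] n 5
```

View pics/w7.png

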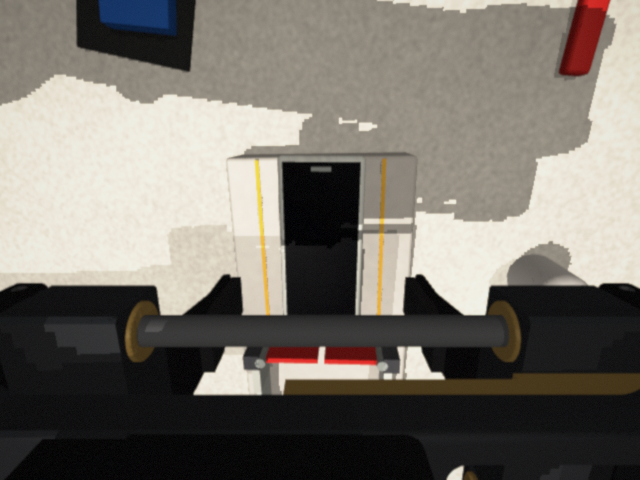

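Phone flat between the lines at (281–361, 158–315); red flaps shut at row 355. Move behind it, shut the fingers, and descend.

arm_command(translation=[[-0.1, -1.7, 0], [-0.1, -2, 0], [-0.1, -2, 0], [-0.1, -2, 0], [-0.1, -1.5, 0], [0, -0.5, 1], [0, 0, 2], [0, 0, 2], [0, 0, 1.5], [0, 0, 0]], twist=[0, 0, 0, 0, 0, 0, 0, 0, 0, 0], grip=0)

```text
time_s: 17.7
tool_pos: [0.5684, 0.1043, 0.0589]
tool_rot: [178.2, 3.7, -1.5]
force: [-0.2, -0.1, -0.4]
grip_width: 0.0011
```

```bash
python3 -c "
from h import *
plan(573,92,45.5,-1.5,10)
"
```

```text
[0.25, 0.61, 0.67] [0.25, 0.61, 0.67] 0.0
t 17.7 pose [568.4 104.3  58.9] [178.2   3.7  -1.5] grip 1.1 F [-0.2 -0.1 -0.4] n 2
```

arm_command(translation=[[0.25, 0.5, 0.6], [0.25, 0.5, 0.6], [0.1, 0.5, 0.2], [0, 0, 0]], twist=[0, 0, 0, 0])

```text
time_s: 18.2
tool_pos: [0.575, 0.0867, 0.0457]
tool_rot: [178.3, 3.6, -1.5]
force: [0.1, -0.5, -0.1]
grip_width: 0.0001
```

arm_command(translation=[[-0.2, 0.8, 0.03], [0, 0.8, 0.03], [0, 1, 0.03], [0, 1.2, 0.04], [0, 1.2, 0.04], [0, 1.2, 0.04]], twist=[0, 0, 0, 0, 0, 0])

```text
time_s: 18.95
tool_pos: [0.5716, 0.028, 0.0463]
tool_rot: [178.8, 3.5, -1.3]
force: [-0.5, 3.8, 0.3]
grip_width: 0.0004
```

arm_command(translation=[[0, 1.3, 0.05], [0, 1.3, 0.05], [0, 1.3, 0.05], [0, 1.3, 0.05], [0, 1.3, 0.05]], twist=[0, 0, 0, 0, 0])

```text
time_s: 19.58
tool_pos: [0.5705, -0.0423, 0.0461]
tool_rot: [178.8, 3.4, -1.3]
force: [0.1, 3.4, 2.1]
grip_width: 0.0004
```

```bash
python3 -c "
from h import *
plan(568,-129,45.5,-1.5,13)
c=optics.read_camera('top');cv2.imwrite('pics/t8.png',cv2.resize(c['img'][170:280,300:560],None,fx=3,fy=3))
"
```

```text
[-0.01, 1.24, 0.01] [-0.01, 1.24, 0.01] [-0.01, 1.24, 0.01] [-0.01, 1.24, 0.01] [-0.01, 1.24, 0.01] [-0.0, 1.24, 0.01] [-0.0, 1.24, 0.01] 0.0
t 19.57 pose [570.5 -42.3  46.1] [178.8   3.4  -1.3] grip 0.4 F [0.1 3.4 2.1] n 7
```

View pics/t8.png

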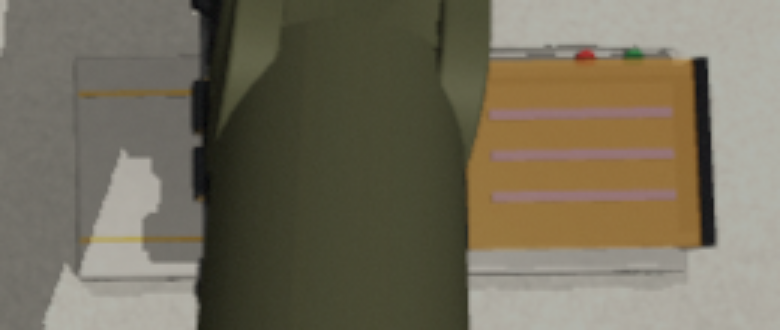

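Arm hides the gate, but the ledge at (80–200, 90–240) is empty behind the tool, so the phone is moving in. Continue.

arm_command(translation=[[0, 1.2, 0.04], [0, 1.2, 0.04], [0, 1.2, 0.04], [0, 1.2, 0.04]], twist=[0, 0, 0, 0])

```text
time_s: 20.12
tool_pos: [0.5689, -0.0953, 0.0455]
tool_rot: [178.7, 3.4, -1.4]
force: [0.3, 2.9, 1.3]
grip_width: 0.0006
```

```bash
python3 -c "
from h import *
plan(568,-132,45.5,-1.5,13)
c=optics.read_camera('scene');cv2.imwrite('pics/s9.png',cv2.resize(c['img'][150:300,160:350],None,fx=4,fy=4))
"
```

```text
[-0.0, 1.22, 0.0] [0.0, 1.22, 0.0] [0.0, 1.22, 0.0] 0.0
t 20.12 pose [568.9 -95.3  45.5] [178.7   3.4  -1.4] grip 0.6 F [0.3 2.9 1.3] n 3
```

View pics/s9.png

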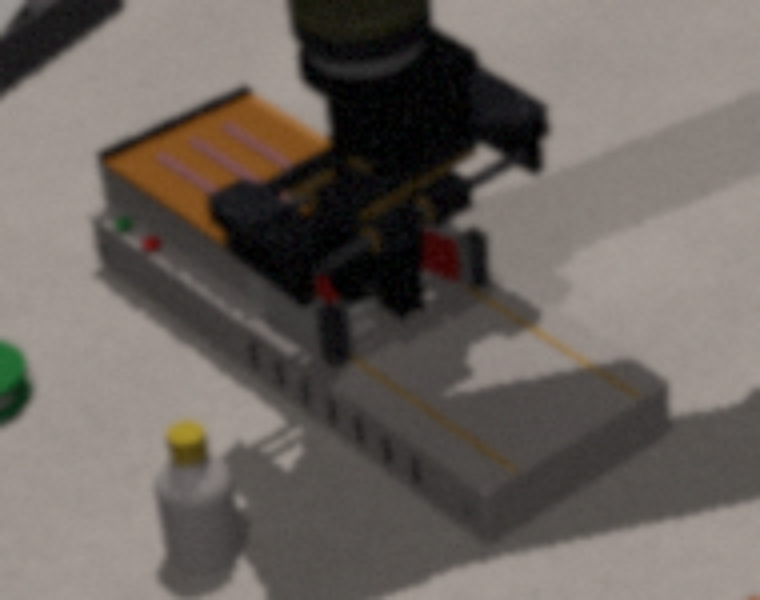

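Fingers stand between the posts (330,330)/(470,255) with both flaps held open. Push the last ~38 mm.

arm_command(translation=[[0, 1.2, 0.03], [0, 1.2, 0.03], [0, 1.0, 0.02], [0, 0.5, 0.02], [0, 0, 0]], twist=[0, 0, 0, 0, 0])

```text
time_s: 20.8
tool_pos: [0.5665, -0.1419, 0.045]
tool_rot: [178.4, 3.5, -1.6]
force: [0.2, -0.2, 0.5]
grip_width: -0.0
```

arm_command(translation=[[0, 0, -1], [0, 0, -2.5], [0, 0, -4], [0, 0, -5], [0, 0, -3], [0, 0, 0]], twist=[0, 0, 0, 0, 0, 0])

```text
time_s: 21.55
tool_pos: [0.5761, -0.1377, 0.2067]
tool_rot: [178.3, 3.5, -1.5]
force: [0.0, -0.2, -0.1]
grip_width: 0.0004
```

arm_command(translation=[[-0.5, -3, -1], [-1, -5, 0], [-1, -5, 0], [-1, -5, 0], [-1, -5, 0], [-1, -4, 0], [-0.5, -2, 0], [0, 0, 0]], twist=[0, 0, 0, 0, 0, 0, 0, 0])

```text
time_s: 22.55
tool_pos: [0.5175, 0.1614, 0.2036]
tool_rot: [177.9, 4.1, -1.6]
force: [-0.3, -0.5, -0.6]
grip_width: 0.0005
```

```bash
python3 -c "
from h import *
c=optics.read_camera('top');i=c['img']
for b in blobs(i,'red',15): print('red',cv2.boundingRect(b),rect(c,b,.072))
for b in blobs(i,'blue',100): print('blue',cv2.boundingRect(b),rect(c,b,.021),rect(c,b,.022))
s=optics.read_camera('scene')['img']
A=cv2.resize(i[170:280,390:550],(800,300),fx=0,fy=0) if 0 else cv2.resize(i[175:275,300:560],None,fx=2.9,fy=2.9)
B=cv2.resize(s[165:290,170:335],None,fx=2.4,fy=2.4)
o=np.zeros((A.shape[0]+B.shape[0],max(A.shape[1],B.shape[1]),3),np.uint8);o[:A.shape[0],:A.shape[1]]=A;o[A.shape[0]:,:B.shape[1]]=B
cv2.imwrite('pics/f10.png',o);print(o.shape,telemetry.get_obs()['tool_pos'])
"
```

```text
red (237, 126, 60, 13) [743.2 166.2 109.8  16.2  83.7]
red (405, 200, 4, 22) [591.2 -85.2  38.4   5.4  -2.1]
red (406, 225, 4, 20) [547.5 -85.4  34.5   5.4  -2.1]
(590, 754, 3) [0.51836166 0.15871294 0.20391697]
```

View pics/f10.png

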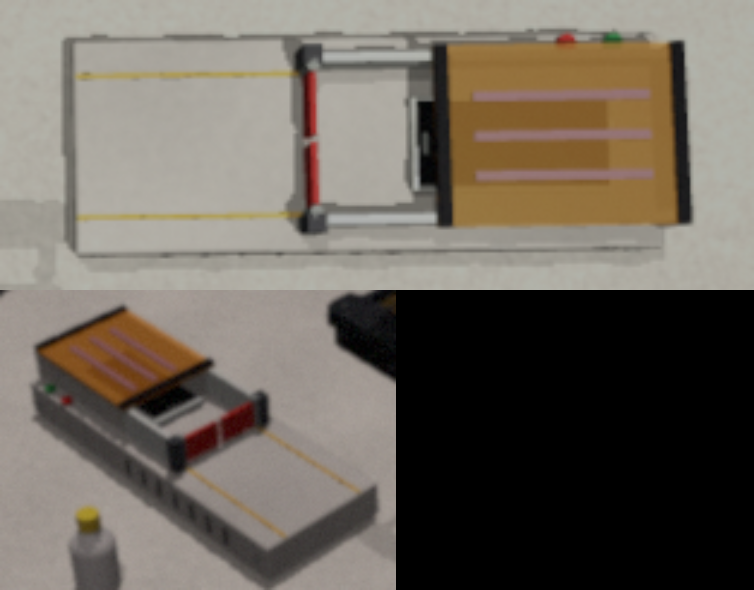

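Both flaps are shut, and their angles match the start. The phone's rear edge at (413,145) is well past them, with the rest under the hood. Handing in.

```bash
python3 -c "
from h import *
print(env.sign_off())"
```

```text
the job is handed in; nothing more can be done
None
```

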